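# Close up the meter's carrying case

### The job

Close up the meter case: with your fingertips, first fold the upright blue compartment cover all the way down, then swing the case's grey lid fully shut over it, without slamming it. Only push on their outer faces, without pinching them or pressing on their foam-lined insides. Leave the meter in its nest and the things around the case as they are: nothing is to be picked up.

Things in the scene. Friction and masses are not known exactly. Their poses are not given: they have to be found in the camera images.
- case: Light grey hard case for a handheld meter, open, fixed. Origin: centre of its underside, on the bench. Base 190 mm along own x, 280 along own y, 60 high, walls 5. Own -x: front with handle (sticks out 28 mm, below 45 mm height) and latches, facing the robot at yaw 0. +x: back, with the lid hinge. +y: end with the accessory compartment and blue cover. -y: end with black foam and the meter.
- lid (a joint): Grey lid's hinge angle a, rad: 0 shut and flush on the base, 1.57 vertical at the back edge, stop 1.85; starts 1.58 to 1.80. A friction hinge (0.6 N m): the lid stays where it is left; about 2 to 5 N of push 150 mm from the hinge moves it. Shell 190 mm long from the axis, 280 wide, 30 deep. Shut, its flat outer face is level, 90 mm above the bench.
- lid_hinge (a point): Middle of the lid's hinge axis, at the back top edge of the base, at (95, 0, 60) mm in case axes; the axis runs along case y. A point of the lid's outer face at distance L from the axis lies, from this point, at case x = -L cos a + 30 mm sin a, z = L sin a + 30 mm cos a.
- lid_front_edge (a point): Middle of the lid's free (front) edge on its outer face, 190 mm from the axis: the top back edge of the open lid, about 245 mm above the bench.
- lid_lining: Dark foam lining filling the inside of the lid, 172 x 262 mm, 3 mm proud of the lid's rim. Same origin and axes as the lid, on the hinge axis. Fingers must not press on it (more than 4 N counts as gripping the lid).
- cover (a joint): Blue compartment cover's hinge angle b, rad: 0 folded down level over the compartment, 1.57 upright, stop 1.85; starts 1.40 to 1.70. A friction hinge (0.09 N m): it stays where it is left; 1 to 2 N near its free edge moves it. Standing, it is in the lid's way. Folded, its outer face looks up, 55 mm above the bench, 5 mm below the base's rim.
- cover_hinge (a point): Middle of the blue cover's hinge axis, inside the case's +y end wall, at (-3, 128, 50) mm in case axes; the axis runs along case x. Plate 165 mm along the axis, 95 from axis to free edge, 5 thick. A point of its outer face (faces +y when upright) at distance L from the axis lies, from this point, at case y = -L cos b + 5 mm sin b, z = L sin b + 5 mm cos b.
- cover_free_edge (a point): Middle of the cover's free edge on its outer face, 95 mm from its axis; a small white strip lies beside it.
- cover_pad: Dark foam pad, 155 x 80 x 6 mm, on the cover's inner face. Same origin and axes as the cover, on its hinge axis. Fingers must not press on it (more than 4 N counts as gripping the cover).
- meter: Black handheld meter, 163 x 78 x 36 mm, 0.3 kg, loose in a foam nest in the -y part of the case, its top 52 mm above the bench. Origin: centre of its underside. To be left in place.
- rheostat: Green round wirewound rheostat with a shaft, 52 mm diameter, 54 mm high, standing loose on the bench beside the case. Origin: centre of its underside. To be left in place.
- cell: Bare steel battery cell, 26 mm diameter, 50 mm high, standing loose on the bench beside the case. Origin: centre of its underside. To be left in place.
- screwdriver: Screwdriver 150 mm long, lying loose on the bench to the -y side of the case. Origin: under its middle. To be left in place.

How it is judged:
By the outcome, as a careful person would: the job done as asked, in the order asked, and still so for the second after the job is handed in, with the robot touching nothing.
It also fails if it takes over 51 s, if anything falls off the work surface, if the arm or the gripper's body presses on something with over 40 N, if the wrist force passes 120 N, or if a joint passes its speed limit or range.

### The arm

A 7-joint arm with a two-finger parallel gripper is mounted at the origin on the work surface. World frame = base frame: x ahead of the robot, y to its left, z up, the work surface at z = 0. Lengths are in m, angles in rad, forces in N, time in s.
With the tool pointing down it reaches from about 0.4 to 0.9 m from the base axis. Payload 5.5 kg.
Tool frame: the origin (TCP) lies at the centre of the arm's flange, where the gripper is bolted on; the fingertips stand 173 mm ahead of it and the grasp point (between the pads) lies 155 mm ahead of it; z points along the fingers, y is the direction in which the jaws open and shut (so a half turn about z gives the same grasp; the last joint's range is limited). The gripper opens to 85 mm and grips with 20 to 120 N. Pads are 22 mm wide; open, the fingers measure 114 mm over their backs; the gripper's body (76 mm by 85 mm) begins 54 mm behind the grasp point. The pads swing forward as they close: fully open they stand 13 mm farther back than shut.
Start: joints at [-1.066, 0.501, -0.427, 1.55, 0.221, 1.138, -0.21], TCP at [0.156, 0.631, 0.405] pointing down, gripper open.
Joint ranges: [-2.88, 2.88], [-0.31, 2.03], [-1.54, 1.56], [0.2, 2.42], [-1.41, 4.55], [0.19, 2.02], [-2.57, 2.57]. Speed limits (rad/s): [2.57, 2.57, 3.14, 3.14, 3.14, 3.14, 3.14].

### API

Orientations are given as a rotation vector (axis times angle).
In Python, from plant import r, ik, vision, workorder gives the robot as it stands. Calls block until the motion is done:
- r.move_to(position, orientation): joint-space move of the TCP to a pose.
- r.line_to(position, rot=None, feed=0.15, contact_N=None): straight line of the TCP; rot=None keeps the orientation; feed is the mean speed in m/s. With contact_N (N) it stops when the force on the tool has changed by that much, and returns True; else False.
- r.move_joints(angles): joint-space move.
- r.command_gripper(opening, newtons=None): finger opening in m; newtons is the grip in N (None keeps the last); returns when the fingers have stopped.
- r.wait(seconds).
- ik(position, orientation): joint angles nearest the present ones, or None.
- r.sense(): the state.
- vision.get_image(name): name is "side" or "top"; returns a dict with "img" (384x512x3 uint8, blue, green, red), "fx", "fy", "cx", "cy" (pixels), "dist_coeffs" ([k1, k2, p1, p2, k3] as OpenCV has them; the pictures are not rectified), "pose" (4x4, takes a point from camera to world coordinates). Camera axes: x right, y up, looking along -z (the intrinsics and any distortion apply to the point x, -y, -z); pixel columns grow to the right and rows downward; lengths in m; the calibration is good to about 2 mm. A picture is of the moment at which its call begins. There is no depth.
A pose or a line that the arm cannot do raises r.IKError and nothing moves.
- workorder.finish_job(): hands the job in, once; it reports no verdict.
The state is a dict: "t": time; "joint_pos": joint angles; "dq": joint speeds; "joint_torque": joint torques, N m; "ee_pos": TCP position; "ee_rot": TCP orientation; "ft_force": force on the tool from outside, world axes, zero at the start; "moment": the same for the moment, N m; "width": finger opening in m.
Only numpy, scipy, OpenCV 4.12 (cv2) and the standard library are available. Lean on these libraries where they do the work, as an engineer would, in place of code of your own. Each camera call takes 0.05 s, during which the arm holds its last target. There are 200 camera calls.

## Working session

There is one attempt and no reset: what is moved stays moved. The work goes in short steps, each a Python script; the robot and the scene stay as the last script left them, time stands still between calls to the robot, and variables do not carry over. Pictures are saved under pics/ and viewed, about 8 in all and at most 12, crops included, and the job is handed in when it is done.

```bash
ls; mkdir -p pics; python3 - <<'E'
from plant import r,ik,vision,workorder
import cv2,numpy as np
for n in("side","top"):
    d=vision.get_image(n); cv2.imwrite(f"pics/{n}0.png",d["img"]); print(n,d["fx"],d["fy"],d["cx"],d["cy"],d["dist_coeffs"]);print(np.round(d["pose"],3).tolist())
s=r.sense();print(s["t"],s["ee_pos"],s["ee_rot"],s["width"],s["ft_force"])
E
```

```text
pics
side 373.2106495705421 373.2106495705421 256.9412309592235 190.33721697386775 [-0.11998044  0.          0.          0.          0.        ]
[[0.816, 0.389, -0.428, 0.127], [-0.577, 0.571, -0.583, -0.511], [0.018, 0.723, 0.691, 0.714], [0.0, 0.0, 0.0, 1.0]]
top 373.9448177632632 373.9448177632632 261.9238992402698 190.52978480174363 [-0.08856056  0.          0.          0.          0.        ]
[[0.015, 0.986, -0.163, 0.306], [-1.0, 0.013, -0.017, 0.027], [-0.015, 0.163, 0.986, 1.207], [0.0, 0.0, 0.0, 1.0]]
0.1 [0.15562354 0.6307721  0.40374464] [-3.78801215e-01 -3.11837987e+00  2.76028065e-03] 0.08572266502597078 [-0.73638086 -0.30686796 -0.5548991 ]
```

View pics/side0.png

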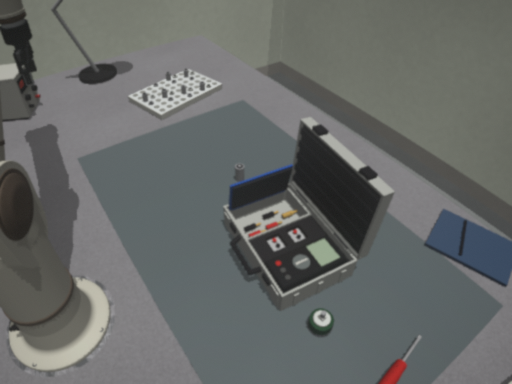

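View pics/top0.png

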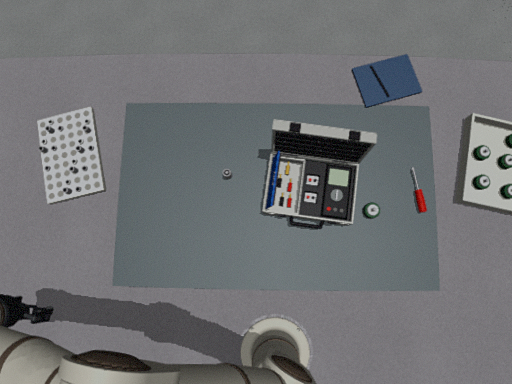

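The case is open at about (312,185) in the top view. The blue cover is at col ~275, the cell at (227,174), the rheostat at (372,210) and the screwdriver at (418,190). I'll enlarge both views to read the corners.

```bash
python3 - <<'E'
import cv2
a=cv2.imread("pics/top0.png")[110:240,215:390]; cv2.imwrite("pics/topc.png",cv2.resize(a,None,fx=4.5,fy=4.5,interpolation=cv2.INTER_CUBIC))
a=cv2.imread("pics/side0.png")[110:310,215:395]; cv2.imwrite("pics/sidec.png",cv2.resize(a,None,fx=3,fy=3,interpolation=cv2.INTER_CUBIC))
E
```

```text
(no output)
```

View pics/topc.png

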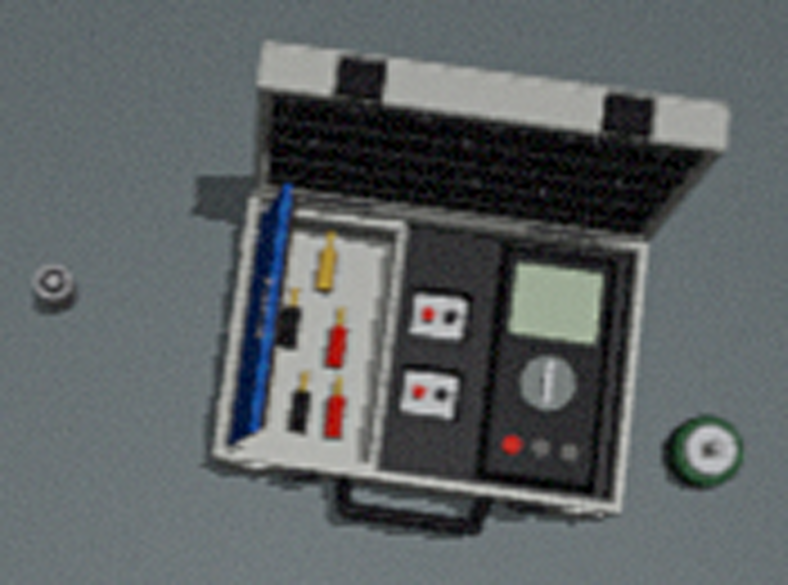

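View pics/sidec.png

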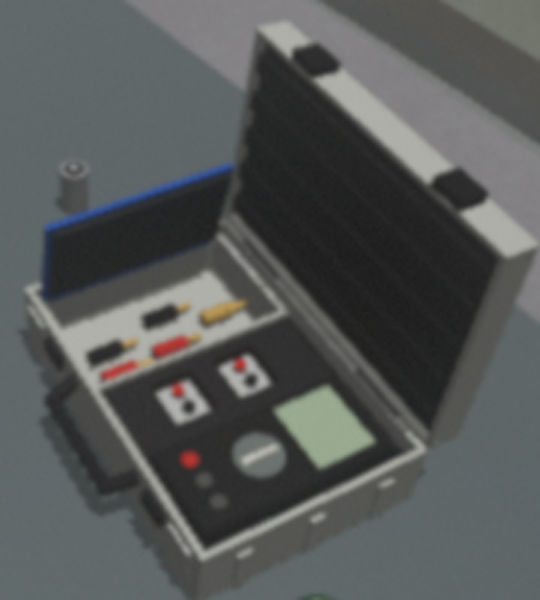

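Readings from the crops: base rim corners in the top view (213,458), (620,512), (648,240) and (250,197), lid edge corners (265,42), (727,105), (258,90) and (725,150). In the side view the cover's free edge runs from (48,236) to (232,172). I'll fit pose and hinge angles.

```bash
cat > h.py <<'E'
import numpy as np, cv2
from plant import r,ik,vision,workorder
from scipy.optimize import least_squares
def project(d,P):
    T=np.linalg.inv(d["pose"]); c=(T[:3,:3]@np.atleast_2d(P).T).T+T[:3,3]; c=c*[1,-1,-1]
    K=np.array([[d["fx"],0,d["cx"]],[0,d["fy"],d["cy"]],[0,0,1.]])
    return cv2.projectPoints(c,np.zeros(3),np.zeros(3),K,np.array(d["dist_coeffs"]))[0][:,0]
def c2w(x,y,th,p):
    p=np.atleast_2d(p); c,s=np.cos(th),np.sin(th)
    return np.c_[x+c*p[:,0]-s*p[:,1],y+s*p[:,0]+c*p[:,1],p[:,2]]
def lidp(L,d,y,a): return [.095-L*np.cos(a)+d*np.sin(a),y,.06+L*np.sin(a)+d*np.cos(a)]
def covp(L,d,x,b): return [-.003+x,.128-L*np.cos(b)+d*np.sin(b),.05+L*np.sin(b)+d*np.cos(b)]
def at_height(d,uv,z):
    f=lambda q:(project(d,[q[0],q[1],z])[0]-uv)
    return least_squares(f,[.5,0.]).x
E
python3 - <<'E'
from h import *
D={n:vision.get_image(n) for n in("top","side")}
T=lambda u,v:(215+u/4.5,110+v/4.5); S=lambda u,v:(215+u/3,110+v/3)
def model(q):
    x,y,th,a,b=q
    base=[[-.095,.14,.06],[-.095,-.14,.06],[.095,-.14,.06],[.095,.14,.06]]
    lid=[lidp(.19,.03,.14,a),lidp(.19,.03,-.14,a),lidp(.19,0,.14,a),lidp(.19,0,-.14,a)]
    cov=[covp(.095,0,-.0825,b),covp(.095,0,.0825,b)]
    sl=base[:2]+[lidp(.19,.0,.14,a),lidp(.19,0,-.14,a),lidp(.19,.03,-.14,a)]+cov
    return np.r_[project(D["top"],c2w(x,y,th,base+lid+cov[1:])),project(D["side"],c2w(x,y,th,sl))]
obs=np.array([T(213,458),T(620,512),T(648,240),T(250,197),T(265,42),T(727,105),T(258,90),T(725,150),T(290,187),
 S(28,292),S(203,556),S(256,37),S(498,257),S(536,240),S(48,236),S(232,172)])
f=least_squares(lambda q:(model(q)-obs).ravel(),[.55,-.12,-.1,1.65,1.5],loss="soft_l1")
print(f.x.round(4)); print((model(f.x)-obs).round(1).tolist())
np.save("q.npy",f.x)
for n,uv,z in(("cell",T(55,283),.05),("rheo",T(712,450),.05)): print(n,at_height(D["top"],uv,z))
E
```

```text
[ 0.508  -0.1073 -0.1188  1.6217  1.3591]
[[0.4, -0.2], [0.2, -0.3], [-0.4, 0.4], [0.1, -1.4], [-0.7, 0.5], [0.0, -0.2], [-0.6, 0.2], [-0.2, 0.3], [1.6, -0.2], [-1.8, -1.1], [-0.5, 1.6], [-1.6, -3.1], [1.8, 0.0], [0.8, 1.0], [-0.3, -0.4], [0.8, -0.9]]
cell [0.55298895 0.1573122 ]
rheo [ 0.44055487 -0.30192861]
```

The fit is consistent, with residuals around 1 px. It gives the case at (0.508, -0.107), yaw -0.119, a≈1.62 and b≈1.37. Next I check reachability, then fold the cover.

```bash
cat >> h.py <<'E'
q=np.load("q.npy"); X,Y,TH,A,B=q
ROT=np.pi*np.array([np.sin(TH/2),-np.cos(TH/2),0])
def tcp(p): return c2w(X,Y,TH,p)[0]+[0,0,.173]   # tip centre in case axes -> TCP
H=.013; W=.011
def cov_tip(L,b,gap=0): p=np.array(covp(L,.005+gap,-.01,b)); return tcp(p+[0,H,0])
def lid_tip(L,a,gap=0): p=np.array(lidp(L,.03+gap,0.,a)); return tcp(p+[W,0,0])
E
python3 - <<'E'
from h import *
pre=[tcp([-.01,.20,.28]),tcp([-.01,.175,.13])]
cs=[cov_tip(.075,b) for b in np.linspace(B,.1,8)]
ls=[lid_tip(.155,a) for a in np.linspace(A,.06,10)]
bad=[p for p in pre+cs+[tcp([.0,.05,.32]),tcp([.17,0,.32]),lid_tip(.155,A,.03)]+ls if ik(p,ROT) is None]
print("unreachable",bad, ls[0],ls[-1])
if not bad:
    r.command_gripper(0.0,20)
    r.move_to(pre[0],ROT); print(r.sense()["t"])
    r.line_to(pre[1],feed=.12)
    f0=r.sense()["ft_force"]
    r.line_to(cs[0],feed=.06)
    for p in cs[1:]:
        r.line_to(p,feed=.06); s=r.sense(); print(round(s["t"],1),(s["ft_force"]-f0).round(1),(s["ee_pos"]-p).round(4))
    e=cov_tip(.075,0); hit=r.line_to(e-[0,0,.004],feed=.03,contact_N=7)
    s=r.sense(); print(hit,s["t"],s["ee_pos"][2]-.173,(s["ft_force"]-f0).round(1),s["width"])
    r.line_to(s["ee_pos"]+[0,0,.12],feed=.15)
    r.move_to(tcp([-.01,.15,.32]),ROT)
    for n in("side","top"): 
        a=vision.get_image(n)["img"]; a=a[100:310,205:405]; cv2.imwrite(f"pics/{n}1.png",cv2.resize(a,None,fx=2,fy=2))
    cv2.imwrite("pics/b1.png",np.hstack([cv2.imread("pics/side1.png"),cv2.imread("pics/top1.png")]))
    print(r.sense()["t"])
E
```

```text
unreachable [] [ 0.65078851 -0.12435386  0.38627319] [ 0.46136451 -0.10174668  0.27224044]
3.2917
6.0 [0.4 0.7 0.2] [-0.0001 -0.0007 -0.0002]
6.4 [0.1 0.4 0.1] [-0.0002 -0.0007 -0.0003]
6.7 [ 0.5 -0.1 -0.2] [-0.0003 -0.0006 -0.0004]
7.1 [0.8 0.7 0.2] [-0.0003 -0.0005 -0.0004]
7.5 [0.2 0.1 1. ] [-0.0003 -0.0004 -0.0005]
7.9 [0.5 0.  1.4] [-0.0003 -0.0002 -0.0005]
8.2 [ 0.9 -0.1  0.9] [-0.0003 -0.0001 -0.0006]
True 8.575 0.05534896660581162 [-0.6  0.6  9.5] 0.00039823691978167617
10.3417
```

View pics/b1.png

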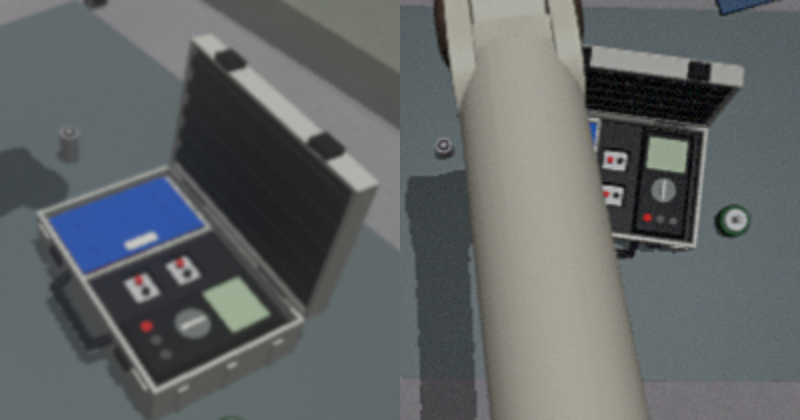

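The side crop shows the cover flat, its white strip at (141,241), and contact came at z = 55.3 mm as specified. Lid, meter and cell haven't moved. Next is the lid.

```bash
python3 - <<'E'
from h import *
L=.155
r.line_to(tcp([.19,.12,.33]),feed=.2)
g=lid_tip(L,A,.035)
r.line_to([g[0],g[1],.5],feed=.2); r.line_to(g,feed=.12)
f0=r.sense()["ft_force"]
def rep(p):
    s=r.sense(); print(round(s["t"],1),(s["ft_force"]-f0).round(1),(s["ee_pos"]-p).round(4)); return np.linalg.norm(s["ft_force"]-f0)
p=lid_tip(L,A,.004); r.line_to(p,feed=.08); ok=rep(p)<25
for a in np.linspace(A,.06,11)[1:]:
    if not ok: print("stop");break
    p=lid_tip(L,a); r.line_to(p,feed=.05 if a>.4 else .035,contact_N=30); ok=rep(p)<28
else:
    e=lid_tip(L,0); hit=r.line_to(e-[0,0,.004],feed=.012,contact_N=12)
    s=r.sense(); print(hit,s["t"],s["ee_pos"][2]-.173,(s["ft_force"]-f0).round(1))
    r.line_to(s["ee_pos"]+[0,0,.12],feed=.12)
    r.line_to(tcp([-.01,.30,.32]),feed=.25)
    for n in("side","top"): 
        a=vision.get_image(n)["img"]; a=a[100:310,205:405] if n=="side" else a[100:310,215:435]; cv2.imwrite(f"pics/{n}2.png",cv2.resize(a,(400,400)))
    cv2.imwrite("pics/b2.png",np.hstack([cv2.imread("pics/side2.png"),cv2.imread("pics/top2.png")]))
print(r.sense()["t"])
E
```

```text
13.9 [-0.3 -0.3 -0.8] [ 0.0001 -0.0001  0.0008]
14.6 [ 1.  -1.1  0.1] [-0.0005  0.0001 -0.    ]
15.3 [-0.4 -0.4  0.4] [-0.0007 -0.     -0.0002]
15.9 [ 0.4 -0.2 -0.5] [-0.0007  0.0001 -0.0002]
16.6 [ 0.4 -0.6 -0.5] [-0.0007  0.     -0.0004]
17.2 [-0.6 -0.9 -1. ] [-0.0006  0.0001 -0.0005]
17.8 [-0.3 -0.1 -0.2] [-0.0006  0.     -0.0004]
18.5 [-0.7 -0.6 -0.4] [-0.0004  0.     -0.0004]
19.3 [-1.  -1.3 -0.5] [-0.0003  0.     -0.0002]
20.2 [-0.4 -0.8  0.5] [-0.0002  0.     -0.0002]
21.0 [-0.3 -0.9 -0.1] [-0.0001  0.     -0.0001]
True 21.7917 0.09042871616687997 [-1.5 -0.8  5.8]
24.4833
```

View pics/b2.png

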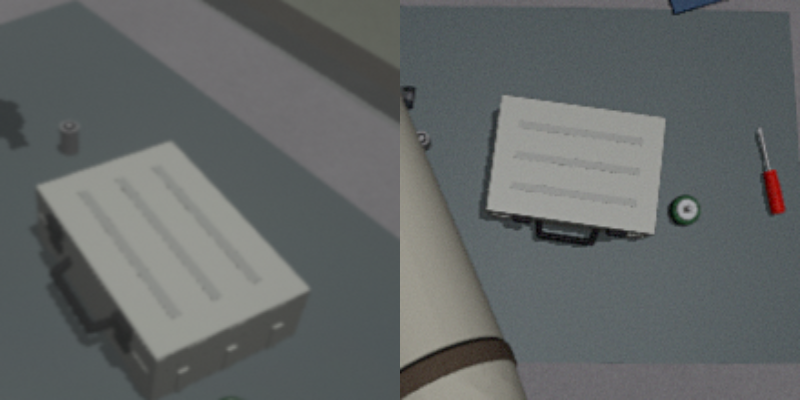

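Both views show the lid shut and flush. Contact came at z = 90.4 mm, against 90 when shut. That is the same +0.4 mm offset the cover gave, so it is at its stop. The cell, rheostat and screwdriver are in place, so I'm handing in.

```bash
python3 -c "
from plant import r,workorder
print(workorder.finish_job(), r.sense()['t'])"
```

```text
the job is handed in; nothing more can be done
the job is handed in; nothing more can be done
```

I folded the blue cover fully down, then swung the grey lid shut over it, and handed the job in at about 24.5 s of the 51 s allowed. I used closed fingertips on the outer faces only and closed the lid slowly, with a final press at about 12 mm/s.

- **Cover:** the fingertips met it at 55.3 mm above the bench, against the 55 mm given for folded. The picture taken afterwards shows it flat.
- **Lid:** the fingertips met it at 90.4 mm, against the 90 mm given for shut. Both camera views show it closed and flush. The 0.4 mm matches the cover's offset, so I took it as measurement error, not a gap, and did not press a second time.
- **Forces:** the highest I read was about 9.5 N. I only sampled between moves, and the lid's final press was set to stop at a 12 N change.
- **Surroundings:** the cell, rheostat and screwdriver look unmoved, judged by eye. The meter was still in its nest after the cover was folded; the shut lid now hides it. The arm ended clear of everything.

No check failed or disagreed.

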